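Push two resin moulds into the fence corner for curing

TASK

The curing hood is about to be set over the corner of the metal fence: with the fingertips, push the large rectangular mould along the table into that corner until it sits flush against both bars. Then push the large round mould until it touches both the long bar and the side of the rectangular mould, which stays home in the corner. Only push them along the table, never lift or tip them, and leave everything else where it stands.

Things in the scene. Friction and masses are not known exactly. Their poses are not given: they have to be found in the camera images.
- fence: L-shaped fence of two aluminium bars, 20 mm wide and 25 mm high, screwed to the table. Origin: the inner corner, at table height. The long bar runs from the corner 420 mm along the fence's -y axis (to the robot's right); its inner face is the plane x = 0 and faces -x, towards the robot. The short bar runs from the corner 120 mm along -x; its inner face is the plane y = 0 and faces -y. z is up. The moulds start on the open inner side (x < 0, y < 0).
- tray_mould: the large rectangular mould: a rigid solid white block full of cured resin, 95 mm along its x, 130 mm along its y, 28 mm high, about 0.3 kg, too wide to pinch. Origin at the centre of its underside, z up. It starts with its 130 mm sides within 20 degrees of the long bar's direction, and goes home that way: 130 mm side on the long bar, 95 mm side on the short bar.
- round_mould: the large round mould: a rigid solid white disc full of cured resin, 96 mm in diameter, 28 mm high, about 0.2 kg, too wide to pinch. Origin at the centre of its underside, z up. It starts farther along the long bar from the corner than the rectangular one.
- small_mould: the small square mould, a rigid white block 60 x 60 mm, 28 mm high; origin at the centre of its underside. A bystander.
- dropper: a small dropper bottle, 25 mm across, 58 mm tall, standing between the two large moulds on the robot's side; origin at the centre of its underside. A bystander.
- dye_bottle: a dye bottle with a yellow cap, 36 mm across, 85 mm tall, to the left of the rectangular mould; origin at the centre of its underside. A bystander.
- jar: a jar with a black lid, 68 mm across, 110 mm tall, left of the fence; origin at the centre of its underside. A bystander.
- cup: an open clear cup, 70 mm across, 85 mm tall, behind the corner of the fence; origin at the centre of its underside. A bystander.
- bowl: a low grey bowl, 80 mm across, 32 mm high, behind the long bar; origin at the centre of its underside. A bystander.
- stick: a wooden stir stick lying flat, 140 x 12 x 6 mm, its length along its y axis, behind the long bar; origin at the centre of its underside. A bystander.
Things that resemble listed ones, but are neither listed nor needed, are in the scene too. Leave any blue look-alike of the round_mould alone. Leave any blue look-alike of the tray_mould alone.

How it is judged:
By the outcome, as a careful person would: the job done as asked, in the order asked, and still so for the second after the job is handed in, with the robot touching nothing.
It also fails if it takes over 72 s, if anything falls off the work surface, if the arm or the gripper's body presses on something with over 40 N, if the wrist force passes 120 N, or if a joint passes its speed limit or range.

ROBOT

A 6-joint arm with a two-finger parallel gripper is mounted at the origin on the work surface. World frame = base frame: x ahead of the robot, y to its left, z up, the work surface at z = 0. Lengths are in m, angles in rad, forces in N, time in s.
With the tool pointing down it reaches from about 0.4 to 0.825 m from the base axis. Payload 7 kg.
Tool frame: the origin (TCP) lies midway between the tips of the shut fingers; the grasp point (between the pads) lies 19 mm behind it; z points along the fingers, y is the direction in which the jaws open and shut (so a half turn about z gives the same grasp; the last joint's range is limited). The gripper opens to 85 mm and grips with 20 to 120 N. Pads are 22 mm wide; open, the fingers measure 114 mm over their backs; the gripper's body (76 mm by 85 mm) begins 54 mm behind the grasp point. The pads swing forward as they close: fully open they stand 13 mm farther back than shut.
Start: joints at [1.468, 0.359, 0.012, 0, -1.224, -0.288], TCP at [0.257, 0.624, 0.231] pointing down, gripper open.
Joint ranges: [-3.07, 3.07], [-1.43, 2.12], [-1.02, 1.25], [-3.03, 1.67], [-3.05, -0], [-3.03, 3.03]. Speed limits (rad/s): [2.39, 2.39, 3.01, 3.14, 3.14, 3.14].

INTERFACE

Orientations are given as a unit quaternion [w, x, y, z].
In Python, from plant import env gives the robot as it stands.
- The arm moves only by the shell command python3 -m creep 'ROWS' [FORCE]. ROWS is JSON, a list of rows, each a list of 7 numbers: the shift along the world's x, y, z in mm, then the turn, a rotation vector about the world's x, y, z in degrees, then the finger opening in mm, from 0 to 85.4. In form: [[x, y, z, wx, wy, wz, gripper], ...]. A call has 1 to 10 rows; each row is the pose to reach, as a shift and turn from the pose commanded when the call began; what a row does not reach only later rows make up. A row lasts 1/10 s, in which the tool goes at most 50 mm and 8.59 degrees, less where a joint would pass 70% of its speed; a pose out of reach is approached as far as the arm can. A call with a gripper value outside its range is refused whole. The fingers move at their own pace and stop on an object; FORCE is the grip in N (left out, the last holds). Time passes only in rows, so rows that repeat a pose let the fingers close. It gives the time, the measured TCP pose, the force and the opening at its end, in the units of the state.
- env.sense(): the state, without advancing time (a new reading comes with each control period).
- env.camera(name): name is "side" or "top"; returns (picture, depth): 400x640x3 uint8, red, green, blue; 400x640 float32, m along the optical axis (not along the pixel's ray), 0 where there is no reading.
- env.camera_params(name): a dict with "vertical_fov" (degrees; the focal length in pixels is half the picture's height over the tangent of half this angle, whatever the lens; pixels are square), "cx", "cy" (the principal point, pixels), "D" ([k1, k2, p1, p2, k3] as OpenCV has them; the pictures are not rectified), "rvec" (rotation vector, rad) and "tvec" (3), from world to camera coordinates, as OpenCV has them. Camera axes: x right, y down, z forward; pixel columns grow to the right and rows downward; lengths in m; the calibration is good to about 2 mm. A picture is of the moment at which its call begins. camera_params takes no time and is no camera call.
- env.sign_off(): hands the job in, once; it reports no verdict.
The state is a dict: "time": time; "qpos": joint angles; "qd": joint speeds; "joint_efforts": joint torques, N m; "tcp_pos": TCP position; "eef_rot": TCP orientation; "force": force on the tool from outside, world axes, zero at the start; "moment": the same for the moment, N m; "grip_width": finger opening in m.
Only numpy, scipy, OpenCV 4.12 (cv2) and the standard library are available. Lean on these libraries where they do the work, as an engineer would, in place of code of your own. Each camera call takes 0.05 s, during which the arm holds its last target. There are 200 camera calls.

## Working session

There is one attempt and no reset: what is moved stays moved. The work goes in short steps, Python scripts to look and compute and a shell command to move; the robot and the scene stay as the last step left them, time stands still between calls to the robot, and variables do not carry over. Pictures are saved under pics/ and viewed, about 8 in all and at most 12, crops included, and the job is handed in when it is done.

```bash
mkdir -p pics; ls; cat > h.py <<'E'
import numpy as np, cv2
from plant import env
def cam(n):
    p=env.camera_params(n); f=200/np.tan(np.radians(p["vertical_fov"])/2)
    K=np.array([[f,0,p["cx"]],[0,f,p["cy"]],[0,0,1.]])
    return K,np.array(p["D"],float),np.array(p["rvec"],float),np.array(p["tvec"],float)
def ray(n,uv,z):
    K,D,r,t=cam(n); R=cv2.Rodrigues(r)[0]
    u=cv2.undistortPoints(np.array(uv,float).reshape(-1,1,2),K,D).reshape(-1,2)
    d=np.c_[u,np.ones(len(u))]@R; c=-R.T@t
    return c+d*((z-c[2])/d[:,2])[:,None]
def proj(n,P):
    K,D,r,t=cam(n); return cv2.projectPoints(np.array(P,float).reshape(-1,3),r,t,K,D)[0].reshape(-1,2)
def shot(n,name):
    im,d=env.camera(n); cv2.imwrite("pics/"+name,im[:,:,::-1]); np.savez("pics/"+name+".npz",im=im,d=d); return im,d
E
python3 - <<'E'
from h import *
for n in("top","side"):
    shot(n,n+"0.png"); K,D,r,t=cam(n); print(n,K[0,0],D,(-cv2.Rodrigues(r)[0].T@t).round(3))
s=env.sense(); print(s["time"],s["tcp_pos"],s["eef_rot"],s["force"],s["grip_width"])
E
```

```text
pics
top 417.7941993933864 [-0.03398972  0.          0.          0.          0.        ] [ 0.495 -0.027  1.078]
side 427.2885714237455 [0.03535608 0.         0.         0.         0.        ] [ 0.036 -0.646  0.574]
0.1 [0.25698006 0.62368873 0.23046094] [ 7.64440877e-04  9.80965003e-01 -1.94183093e-01 -7.17381266e-05] [-0.23294588 -1.08270865 -0.08630471] 0.08560302708076291
```

View pics/top0.png

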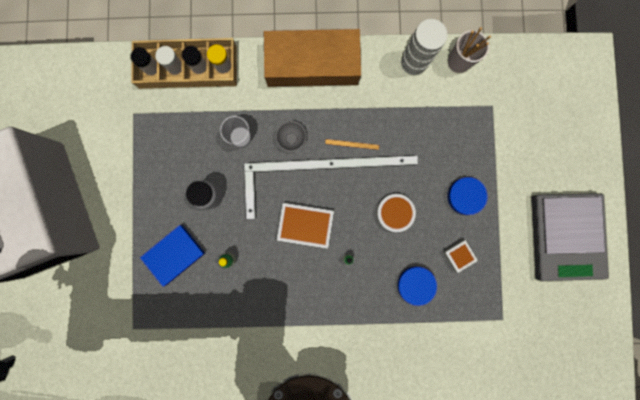

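View pics/side0.png

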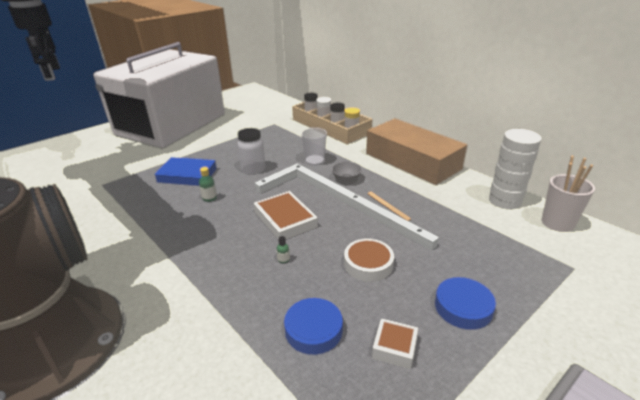

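The top view shows the fence corner near (253,168), the tray at about (306,226), the round mould at (396,213), the small mould at (461,256), the dropper at (349,258) and the dye bottle at (226,262). The side view agrees with this. Next I measure them.

```bash
cat >> h.py <<'E'
def measure(im):
    hsv=cv2.cvtColor(im,cv2.COLOR_RGB2HSV); h,s,v=cv2.split(hsv)
    roi=np.zeros(v.shape,np.uint8); roi[120:300,240:490]=255
    w=((s<50)&(v>150)).astype(np.uint8)*255
    br=((h<15)&(s>120)&(v>80)).astype(np.uint8)*255
    m=cv2.bitwise_and(w|br,roi)
    out=[]
    for c in cv2.findContours(m,cv2.RETR_EXTERNAL,cv2.CHAIN_APPROX_NONE)[0]:
        a=cv2.contourArea(c)
        if a<250: continue
        P=ray("top",c.reshape(-1,2),0.028)[:,:2]*1000
        out.append((a,c,P))
    return m,out
E
python3 - <<'E'
from h import *
im=np.load("pics/top0.png.npz")["im"]
m,o=measure(im); cv2.imwrite("pics/m0.png",m)
for a,c,P in o:
    r=cv2.minAreaRect(P.astype(np.float32)); ci=cv2.minEnclosingCircle(P.astype(np.float32))
    print(a,c.reshape(-1,2).min(0),c.reshape(-1,2).max(0),"rect",np.round(r[0],1),np.round(r[1],1),round(r[2],1),"circ",np.round(ci[0],1),round(ci[1],1))
# fence lines: brightness edges
g=cv2.cvtColor(im,cv2.COLOR_RGB2GRAY).astype(float)
def edge(p):  # sub-pixel max gradient
    d=np.abs(np.diff(p)); i=d.argmax(); w=d[max(i-2,0):i+3]; return (np.arange(max(i-2,0),max(i-2,0)+len(w))*w).sum()/w.sum()+.5
L=[(u,163+edge(g[163:182,u])) for u in range(265,412,4)]
S=[(250+edge(g[v,250:266]),v) for v in range(178,214,3)]
for nm,q in(("long",L),("short",S)):
    P=ray("top",q,0.025)[:,:2]*1000
    vx,vy,x0,y0=cv2.fitLine(P.astype(np.float32),cv2.DIST_HUBER,0,.01,.01).ravel()
    res=(P-[x0,y0])@[-vy,vx]
    print(nm,"dir",vx,vy,"pt",x0,y0,"ang",np.degrees(np.arctan2(vy,vx)),"res",res.std(),abs(res).max())
for nm,uv,z in(("dropper",(349,256),.055),("dye",(224,262),.08),("jar",(200,193),.11)): print(nm,ray("top",[uv],z)*1000)
E
```

```text
531.0 [446 241] [476 272] rect [ 408.5 -394.8] [60.  60.7] 29.0 circ [ 408.2 -394.7] 40.2
1892.0 [277 203] [333 248] rect [494.6  -3.4] [130.7  95.2] 79.7 circ [495.4  -3.8] 78.4
1088.0 [378 194] [415 231] rect [ 521.8 -234.6] [93.5 93.3] 88.3 circ [ 521.5 -234.3] 48.0
1542.5 [244 156] [417 218] rect [590.7 -73.5] [139.9 439.6] 1.4 circ [591.4 -73.3] 229.2
long dir 0.023357488 -0.9997272 pt 639.9316 -76.62806 ang -88.66159 res 0.5098563973854479 1.0962403510323224
short dir 0.9997075 0.024185386 pt 569.6956 124.77182 ang 1.3858556 res 0.5952412715042334 1.056931009031374
dropper [[ 417.63911873 -109.89685048   55.        ]]
dye [[411.61360652 189.19527047  80.        ]]
jar [[574.63144966 237.17716049 110.        ]]
```

Measurements (mm): tray centre (494.6, -3.4) with yaw -10.3°, round mould (521.6, -234.5), fence corner (635.2, 126.4) with yaw 1.36°. All the sizes match what is given. The targets are tray (589.3, 60.3) at 1.36° and round (591.4, -52.7).

I'll push each mould with both opened fingertips for stability. First I move to behind the tray's -x face.

```bash
python3 -m creep '[[164,-614,0,0,0,12.1,60],[164,-614,0,0,0,12.1,60],[164,-614,0,0,0,12.1,60],[164,-614,0,0,0,12.1,60],[164,-614,0,0,0,12.1,60],[164,-614,0,0,0,12.1,60],[164,-614,0,0,0,12.1,60],[164,-614,0,0,0,12.1,60],[164,-614,0,0,0,12.1,60],[164,-614,0,0,0,12.1,60]]' 40; python3 -c "
from h import *
s=env.sense();print(s)"
```

```text
time: 1.1
tcp_pos: [0.3859, 0.139, 0.2314]
eef_rot: [-0.0, 0.996, -0.089, 0.0]
force: [2.2, 0.9, 0.3]
grip_width: 0.0598
{'time': 1.1, 'qpos': array([ 8.32180020e-01, -9.86192228e-02, -5.27411151e-01, -8.99938908e-05,
       -1.14139810e+00,  5.59748998e-01]), 'qd': array([-1.10872211, -0.13074005, -0.11304655,  0.00363999, -0.01480698,
        1.10222702]), 'joint_efforts': array([  7.73132086, -20.98364532,  27.6198256 ,   6.3486582 ,
        -0.16850894,  -1.98619321]), 'tcp_pos': array([0.38593108, 0.13900657, 0.23140915]), 'eef_rot': array([-2.66218734e-04,  9.96001757e-01, -8.93331230e-02,  1.50670764e-04]), 'force': array([2.17169015, 0.86660543, 0.33199497]), 'moment': array([ 0.07462377, -0.24104326,  0.06185521]), 'grip_width': 0.059776729014241504}
```

```bash
python3 -m creep '[[35,-129,0,0,0,0,60],[35,-129,0,0,0,0,60],[35,-129,0,0,0,0,60],[35,-129,-40,0,0,0,60],[35,-129,-80,0,0,0,60],[35,-129,-120,0,0,0,60],[35,-129,-160,0,0,0,60],[35,-129,-200,0,0,0,60],[35,-129,-220,0,0,0,60],[35,-129,-225,0,0,0,60]]'; python3 -m creep '[[0,0,0,0,0,0,60],[0,0,0,0,0,0,60]]'
```

```text
time: 2.1
tcp_pos: [0.4194, 0.0111, 0.0041]
eef_rot: [0.001, 0.996, -0.09, -0.002]
force: [0.2, -0.2, -0.1]
grip_width: 0.0593
time: 2.3
tcp_pos: [0.4219, 0.0124, 0.0072]
eef_rot: [-0.0, 0.996, -0.09, 0.001]
force: [0.3, -0.1, 0.5]
grip_width: 0.0602
```

```bash
python3 -m creep '[[8,-1,0,0,0,0,60],[16,-2,0,0,0,0,60],[24,-3,0,0,0,1.5,60],[32,-3,0,0,0,3,60],[40,-3,0,0,0,4.5,60],[48,-3,0,0,0,6,60],[56,-3,0,0,0,7.5,60],[64,-3,0,0,0,9,60],[72,-3,0,0,0,10.5,60],[80,-3,0,0,0,11.7,60]]'; python3 -m creep '[[6,0,0,0,0,0,60],[12,0,0,0,0,0,60],[17,0,0,0,0,0,60],[20,0,0,0,0,0,60],[22,0,0,0,0,0,60],[22,0,0,0,0,0,60]]'; python3 - <<'E'
from h import *
im,_=shot("top","top1.png")
m,o=measure(im); cv2.imwrite("pics/c1.png",cv2.resize(im[130:300,190:490,::-1],None,fx=2.5,fy=2.5))
for a,c,P in o:
    r=cv2.minAreaRect(P.astype(np.float32)); print(a,np.round(r[0],1),np.round(r[1],1),round(r[2],1))
E
```

```text
time: 3.3
tcp_pos: [0.5017, 0.0087, 0.0067]
eef_rot: [-0.0, 1.0, 0.013, -0.0]
force: [-3.8, -0.4, 3.6]
grip_width: 0.0602
time: 3.9
tcp_pos: [0.5236, 0.0091, 0.0063]
eef_rot: [-0.0, 1.0, 0.012, 0.0]
force: [-0.9, 0.5, 0.1]
grip_width: 0.06
563.0 [ 408.2 -394.8] [62.2 62. ] 29.3
1119.5 [ 521.2 -234. ] [95.8 95. ] 43.5
253.5 [599.  -35.4] [101.9  56. ] 40.7
277.5 [637.2  98.2] [38.5 99.7] 1.6
587.0 [ 653.  -189.7] [ 21.6 204.4] 1.5
```

View pics/c1.png

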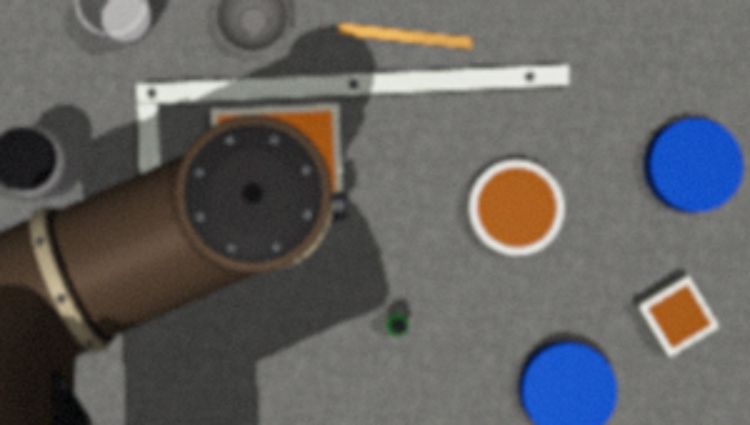

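The tray is square to the fence and about 8 mm short of the long bar (top edge at crop row 104, bar face at about row 100). I press it home gently, then back off.

```bash
python3 -m creep '[[3,0,0,0,0,0,60],[5,0,0,0,0,0,60],[6,0,0,0,0,0,60],[7,0,0,0,0,0,60],[7.5,0,0,0,0,0,60]]'; for i in 1; do python3 -m creep '[[0.5,0,0,0,0,0,60],[1,0,0,0,0,0,60],[1,0,0,0,0,0,60]]'; done;  python3 -m creep '[[0.5,0,0,0,0,0,60],[1,0,0,0,0,0,60],[1,0,0,0,0,0,60]]'
```

```text
time: 4.45
tcp_pos: [0.5306, 0.009, 0.0063]
eef_rot: [0.0, 1.0, 0.012, -0.0]
force: [-2.3, 0.0, 1.7]
grip_width: 0.0601
time: 4.75
tcp_pos: [0.5318, 0.009, 0.0063]
eef_rot: [-0.0, 1.0, 0.012, 0.0]
force: [-2.1, -0.5, 1.1]
grip_width: 0.0602
time: 5.05
tcp_pos: [0.5328, 0.009, 0.0063]
eef_rot: [0.0, 1.0, 0.012, 0.0]
force: [-2.2, -0.3, 1.5]
grip_width: 0.0598
```

```bash
python3 -m creep '[[0.5,0,0,0,0,0,60],[1,0,0,0,0,0,60],[1,0,0,0,0,0,60]]';  python3 -m creep '[[0.5,0,0,0,0,0,60],[1,0,0,0,0,0,60],[1,0,0,0,0,0,60]]'
```

```text
time: 5.35
tcp_pos: [0.5328, 0.0089, 0.0062]
eef_rot: [0.0, 1.0, 0.012, -0.001]
force: [-5.4, 1.1, 3.8]
grip_width: 0.0602
time: 5.65
tcp_pos: [0.5328, 0.0088, 0.006]
eef_rot: [0.0, 1.0, 0.012, -0.002]
force: [-8.9, 3.2, 5.6]
grip_width: 0.0601
```

The tray has met the bar: x stopped at 532.8 and the force climbed to 9 N. Next I retreat, lift, turn -90° and go behind the tray's -y face.

```bash
python3 -m creep '[[-10,0,0,0,0,0,60],[-25,0,0,0,0,0,60],[-25,0,50,0,0,0,40],[-25,0,100,0,0,-8.5,40],[0,-20,100,0,0,-17,40],[20,-50,100,0,0,-25.5,40],[40,-80,100,0,0,-34,40],[56,-108,100,0,0,-42.5,40],[56,-108,100,0,0,-51,40],[56,-108,100,0,0,-59.5,40]]'; python3 -m creep '[[0,0,0,0,0,-8,40],[0,0,0,0,0,-16,40],[0,0,0,0,0,-24,40],[0,0,0,0,0,-30.5,40],[0,0,0,0,0,-30.5,40]]';  python3 - <<'E'
from h import *
im,_=shot("top","top2.png")
cv2.imwrite("pics/c2.png",cv2.resize(im[130:300,190:490,::-1],None,fx=2.5,fy=2.5))
im,_=shot("side","side2.png")
E
```

```text
time: 6.65
tcp_pos: [0.5913, -0.1, 0.106]
eef_rot: [-0.0, 0.872, -0.489, 0.001]
force: [-0.2, -0.3, 0.0]
grip_width: 0.0402
time: 7.15
tcp_pos: [0.591, -0.0989, 0.1064]
eef_rot: [-0.001, 0.715, -0.699, 0.0]
force: [0.5, 0.6, -0.2]
grip_width: 0.04
```

View pics/c2.png

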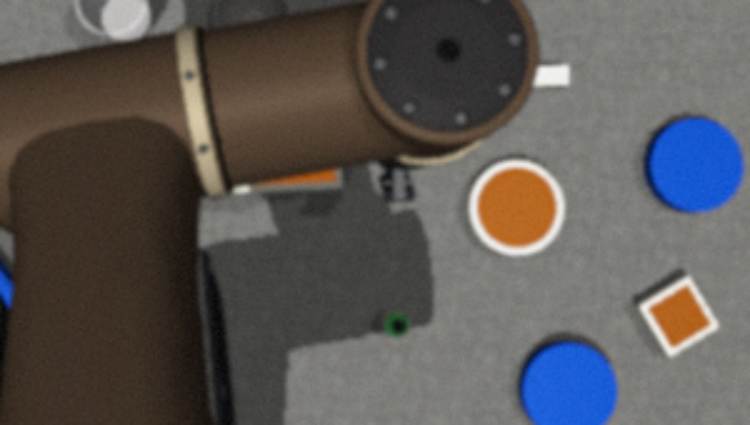

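The tray's lower right corner is at crop (342,187), so its -y face is near y = -60. The fingers, at crop (397,183), are clear between it and the round mould. I descend and push along +y.

```bash
python3 -m creep '[[0,0,-40,0,0,0,40],[0,0,-80,0,0,0,40],[0,0,-97,0,0,0,40],[0,0,-100,0,0,0,40],[0,8,-100,0,0,0,40],[0,16,-100,0,0,0,40],[0,22,-100,0,0,0,40],[0,28,-100,0,0,0,40],[0,33,-100,0,0,0,40],[-1,38,-100,0,0,0,40]]'; python3 -m creep '[[0,6,0,0,0,0,40],[0,12,0,0,0,0,40],[0,18,0,0,0,0,40],[-1,24,0,0,0,0,40],[-1,29,0,0,0,0,40],[-1,34,0,0,0,0,40],[-1,37,0,0,0,0,40],[-1,39,0,0,0,0,40],[-1,40,0,0,0,0,40],[-1,40,0,0,0,0,40]]'
```

```text
time: 8.25
tcp_pos: [0.5903, -0.0607, 0.0071]
eef_rot: [-0.0, 0.716, -0.698, 0.001]
force: [0.6, -3.0, 2.5]
grip_width: 0.0401
time: 9.25
tcp_pos: [0.5886, -0.0208, 0.0062]
eef_rot: [-0.0, 0.716, -0.698, -0.0]
force: [0.0, -1.5, 0.3]
grip_width: 0.0398
```

```bash
python3 -m creep '[[0,1,0,0,0,0,40],[0,2,0,0,0,0,40],[0,3,0,0,0,0,40],[0,3.5,0,0,0,0,40],[0,4,0,0,0,0,40]]'; python3 -m creep '[[0,0.5,0,0,0,0,40],[0,1,0,0,0,0,40],[0,1.5,0,0,0,0,40],[0,1.5,0,0,0,0,40]]';python3 -m creep '[[0,0.5,0,0,0,0,40],[0,1,0,0,0,0,40],[0,1,0,0,0,0,40]]'
```

```text
time: 9.75
tcp_pos: [0.5885, -0.0169, 0.0062]
eef_rot: [0.0, 0.716, -0.698, -0.0]
force: [0.2, -1.7, -0.6]
grip_width: 0.0397
time: 10.15
tcp_pos: [0.5887, -0.0153, 0.0063]
eef_rot: [-0.0, 0.716, -0.698, -0.0]
force: [0.3, -1.2, 0.8]
grip_width: 0.0399
time: 10.45
tcp_pos: [0.5886, -0.0145, 0.0063]
eef_rot: [0.0, 0.716, -0.698, -0.0]
force: [0.2, -1.9, -1.6]
grip_width: 0.0401
```

```bash
python3 -m creep '[[0,0.5,0,0,0,0,40],[0,1,0,0,0,0,40],[0,1,0,0,0,0,40]]'; python3 -m creep '[[0,0.5,0,0,0,0,40],[0,1,0,0,0,0,40],[0,1,0,0,0,0,40]]';python3 -m creep '[[0,0.5,0,0,0,0,40],[0,1,0,0,0,0,40],[0,1,0,0,0,0,40]]'
```

```text
time: 10.75
tcp_pos: [0.5885, -0.0144, 0.0063]
eef_rot: [0.001, 0.716, -0.698, 0.0]
force: [0.4, -7.2, 0.0]
grip_width: 0.0402
time: 11.05
tcp_pos: [0.5884, -0.0143, 0.0063]
eef_rot: [0.001, 0.716, -0.698, 0.0]
force: [1.6, -11.9, 0.0]
grip_width: 0.0402
time: 11.35
tcp_pos: [0.5884, -0.0143, 0.0064]
eef_rot: [0.001, 0.716, -0.699, 0.001]
force: [3.8, -18.8, -1.1]
grip_width: 0.0401
```

The tray stopped at the short bar at 19 N. I back off, turn back +90° and re-press the -x face, in case it left the long bar.

```bash
python3 -m creep '[[0,-12,0,0,0,0,40],[0,-28,0,0,0,0,40],[0,-28,50,0,0,0,60],[0,-28,100,0,0,8.5,60],[-30,-10,100,0,0,17,60],[-60,20,100,0,0,25.5,60],[-93,50,100,0,0,34,60],[-93,74,100,0,0,42.5,60],[-93,74,100,0,0,51,60],[-93,74,100,0,0,59.5,60]]'; python3 -m creep '[[0,0,0,0,0,8,60],[0,0,0,0,0,16,60],[0,0,0,0,0,24,60],[0,0,0,0,0,30.5,60],[0,0,-40,0,0,30.5,60],[0,0,-80,0,0,30.5,60],[0,0,-97,0,0,30.5,60],[0,0,-100,0,0,30.5,60],[0,0,-100,0,0,30.5,60]]'
```

```text
time: 12.35
tcp_pos: [0.4957, 0.0632, 0.1068]
eef_rot: [-0.001, 0.969, -0.247, 0.0]
force: [-0.5, 0.6, 0.3]
grip_width: 0.06
time: 13.25
tcp_pos: [0.4958, 0.0623, 0.0063]
eef_rot: [0.0, 1.0, 0.012, -0.0]
force: [0.1, 0.3, -0.8]
grip_width: 0.0602
```

```bash
python3 -m creep '[[8,0,0,0,0,0,60],[16,0,0,0,0,0,60],[22,0,0,0,0,0,60],[27,0,0,0,0,0,60],[31,0,0,0,0,0,60],[33,0,0,0,0,0,60],[34,0,0,0,0,0,60],[34,0,0,0,0,0,60]]'; python3 -m creep '[[0.5,0,0,0,0,0,60],[1,0,0,0,0,0,60],[1.5,0,0,0,0,0,60],[1.5,0,0,0,0,0,60]]';python3 -m creep '[[0.5,0,0,0,0,0,60],[1,0,0,0,0,0,60],[1.5,0,0,0,0,0,60],[1.5,0,0,0,0,0,60]]'
```

```text
time: 14.05
tcp_pos: [0.5296, 0.0624, 0.0062]
eef_rot: [0.0, 1.0, 0.012, -0.0]
force: [0.6, -0.0, 0.7]
grip_width: 0.0601
time: 14.45
tcp_pos: [0.5307, 0.0624, 0.0062]
eef_rot: [0.0, 1.0, 0.012, -0.0]
force: [-2.3, -0.4, 0.8]
grip_width: 0.0601
time: 14.85
tcp_pos: [0.5316, 0.0623, 0.0062]
eef_rot: [0.0, 1.0, 0.012, -0.001]
force: [-6.1, 2.5, 4.5]
grip_width: 0.0597
```

```bash
python3 -m creep '[[0.5,0,0,0,0,0,60],[1,0,0,0,0,0,60],[1,0,0,0,0,0,60]]'; python3 -m creep '[[-12,0,0,0,0,0,50],[-32,0,0,0,0,0,50],[-32,0,50,0,0,0,50],[-32,0,100,0,0,-8.5,50],[-32,-40,110,0,0,-17,50],[-34,-80,110,0,0,-25.5,50],[-34,-120,110,0,0,-34,50],[-36,-160,110,0,0,-42.5,50],[-36,-200,110,0,0,-51,50],[-36,-240,110,0,0,-59.5,50]]'; python3 - <<'E'
from h import *
im,_=shot("top","top3.png")
E
python3 -m creep '[[0,-40,0,0,0,-8,50],[0,-80,0,0,0,-16,50],[0,-110,0,0,0,-24,50],[-1,-127,0,0,0,-32,50],[-1,-127,0,0,0,-40,50],[-1,-127,0,0,0,-48,50],[-1,-127,0,0,0,-52.9,50],[-1,-127,0,0,0,-52.9,50]]'; python3 - <<'E'
from h import *
im,_=shot("top","top4.png"); shot("side","side4.png")
m,o=measure(im); cv2.imwrite("pics/c4.png",cv2.resize(im[130:300,190:490,::-1],None,fx=2.5,fy=2.5))
for a,c,P in o:
    r=cv2.minAreaRect(P.astype(np.float32)); print(a,np.round(r[0],1),np.round(r[1],1),round(r[2],1))
E
```

```text
time: 15.15
tcp_pos: [0.5316, 0.0622, 0.0061]
eef_rot: [0.0, 1.0, 0.012, -0.002]
force: [-9.8, 3.9, 6.9]
grip_width: 0.0599
time: 16.15
tcp_pos: [0.4978, -0.179, 0.1167]
eef_rot: [-0.0, 0.873, -0.488, 0.001]
force: [1.2, -0.1, 0.1]
grip_width: 0.0498
time: 17.0
tcp_pos: [0.4968, -0.3045, 0.1164]
eef_rot: [0.0, -0.566, 0.824, -0.0]
force: [-0.0, -0.3, -0.6]
grip_width: 0.0499
532.0 [ 408.3 -395. ] [62.6 63.3] 29.9
2987.5 [587.1  32.5] [142.9 229.4] 1.4
```

View pics/c4.png

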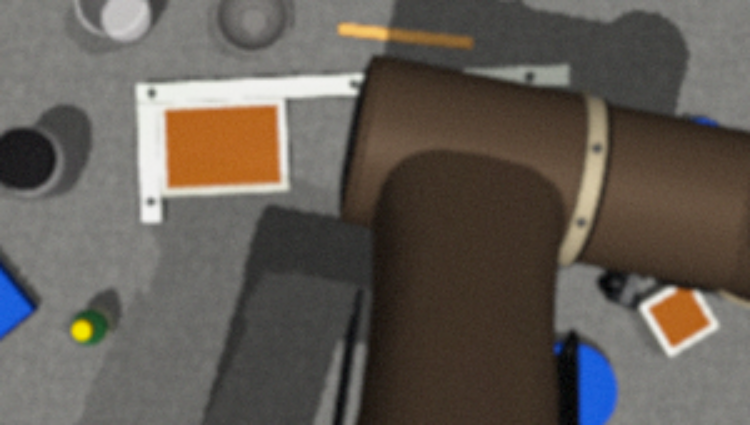

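View pics/side4.png

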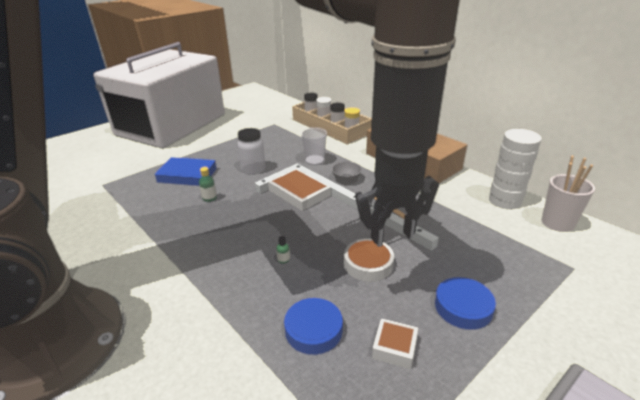

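The tray sits flush against both bars with no dark gap (white rim merged with the bars at crop x≈163, y≈105). The tool hangs behind the round mould, so I descend and push diagonally towards (591, -53).

```bash
python3 -m creep '[[0,0,-45,0,0,0,50],[0,0,-85,0,0,0,50],[0,0,-105,0,0,0,50],[0,0,-110,0,0,0,50],[1,6,-110,0,0,0,50],[3,12,-110,0,0,0,50],[5,18,-110,0,0,0,50],[7.5,25,-110,0,0,0,50],[10,32,-110,0,0,0,50],[13,39,-110,0,0,0,50]]'; python3 -m creep '[[3,8,0,0,0,0,50],[6,16,0,0,0,0,50],[9,24,0,0,0,0,50],[12,32,0,0,0,0,50],[15,40,0,0,0,0,50],[18,48,0,0,0,0,50],[21,56,0,0,0,0,50],[24,64,0,0,0,0,50],[27,72,0,0,0,0,50],[30,80,0,0,0,0,50]]'; python3 - <<'E'
from h import *
im,_=shot("side","side5.png")
E
```

```text
time: 18.1
tcp_pos: [0.5103, -0.2653, 0.0073]
eef_rot: [0.0, -0.567, 0.824, -0.001]
force: [-1.9, -4.3, 5.4]
grip_width: 0.0499
time: 19.1
tcp_pos: [0.54, -0.1854, 0.007]
eef_rot: [-0.0, -0.567, 0.824, -0.0]
force: [-2.4, -6.2, 6.4]
grip_width: 0.0494
```

View pics/side5.png

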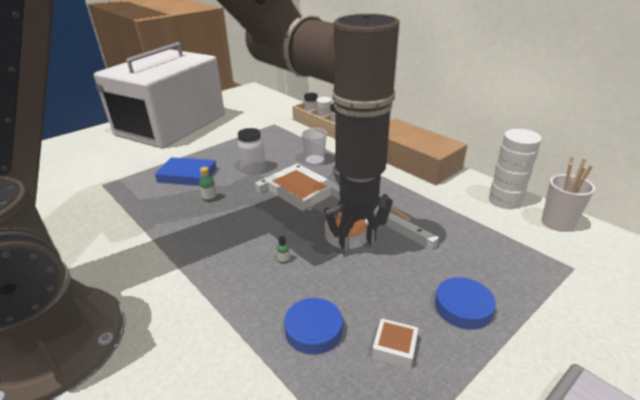

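The disc is nested between the fingertips at pixel (350,228), and the dropper at (282,252) is clear. I keep pushing.

```bash
python3 -m creep '[[3,8,0,0,0,0,50],[6,16,0,0,0,0,50],[9,24,0,0,0,0,50],[12,32,0,0,0,0,50],[15,40,0,0,0,0,50],[18,48,0,0,0,0,50],[21,55,0,0,0,0,50],[24,62,0,0,0,0,50],[27,69,0,0,0,0,50],[29,74,0,0,0,0,50]]'; python3 -m creep '[[0.7,2,0,0,0,0,50],[1.2,3.5,0,0,0,0,50],[1.7,4.5,0,0,0,0,50],[2,5.5,0,0,0,0,50],[2,6,0,0,0,0,50],[2,6,0,0,0,0,50]]'
```

```text
time: 20.15
tcp_pos: [0.5686, -0.1111, 0.0064]
eef_rot: [-0.0, -0.567, 0.824, 0.0]
force: [-2.4, -4.6, 6.2]
grip_width: 0.0499
time: 20.75
tcp_pos: [0.5706, -0.1055, 0.0064]
eef_rot: [-0.0, -0.566, 0.824, -0.0]
force: [-1.7, -4.4, 5.6]
grip_width: 0.0499
```

```bash
python3 -m creep '[[0.4,1,0,0,0,0,50],[0.8,2,0,0,0,0,50],[1,2.5,0,0,0,0,50],[1,2.5,0,0,0,0,50]]'; python3 -m creep '[[0.4,0.7,0,0,0,0,50],[0.7,1.4,0,0,0,0,50],[0.7,1.4,0,0,0,0,50]]'; python3 -m creep '[[0.4,0.7,0,0,0,0,50],[0.7,1.4,0,0,0,0,50],[0.7,1.4,0,0,0,0,50]]'
```

```text
time: 21.15
tcp_pos: [0.5715, -0.1031, 0.0064]
eef_rot: [-0.0, -0.566, 0.824, 0.0]
force: [-1.7, -4.1, 5.0]
grip_width: 0.0501
time: 21.45
tcp_pos: [0.5721, -0.1017, 0.0063]
eef_rot: [-0.0, -0.566, 0.824, 0.0]
force: [-2.6, -5.7, 5.9]
grip_width: 0.0503
time: 21.75
tcp_pos: [0.5727, -0.1003, 0.0063]
eef_rot: [-0.0, -0.566, 0.824, 0.0]
force: [-2.8, -5.1, 5.5]
grip_width: 0.0502
```

```bash
python3 -m creep '[[0.4,0.7,0,0,0,0,50],[0.7,1.4,0,0,0,0,50],[0.7,1.4,0,0,0,0,50]]'; python3 -m creep '[[0.4,0.7,0,0,0,0,50],[0.7,1.4,0,0,0,0,50],[0.7,1.4,0,0,0,0,50]]'; python3 - <<'E'
from h import *
im,_=shot("top","top6.png")
cv2.imwrite("pics/c6.png",cv2.resize(im[140:260,230:390,::-1],None,fx=5,fy=5,interpolation=cv2.INTER_CUBIC))
E
```

```text
time: 22.05
tcp_pos: [0.5731, -0.0994, 0.0063]
eef_rot: [-0.001, -0.566, 0.824, 0.0]
force: [-2.4, -7.2, 5.8]
grip_width: 0.0498
time: 22.35
tcp_pos: [0.5731, -0.0991, 0.0063]
eef_rot: [-0.002, -0.566, 0.824, 0.0]
force: [-3.3, -13.6, 6.9]
grip_width: 0.0503
```

View pics/c6.png

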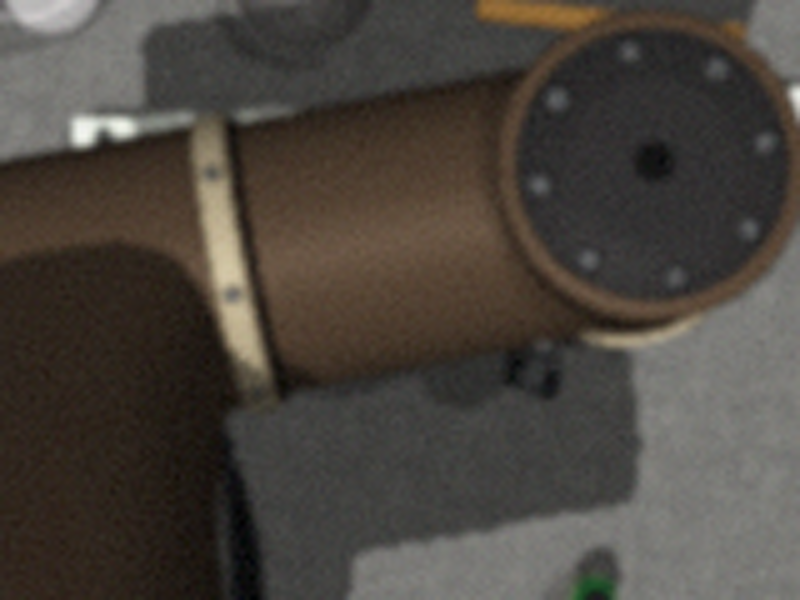

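The arm hides the moulds here. The y force is firm, so the disc is on the tray, but x contact with the bar isn't clear, so I nudge +x.

```bash
python3 -m creep '[[0.5,0,0,0,0,0,50],[1,0,0,0,0,0,50],[1,0,0,0,0,0,50]]'; python3 -m creep '[[0.5,0,0,0,0,0,50],[1,0,0,0,0,0,50],[1,0,0,0,0,0,50]]'; python3 -m creep '[[0.5,0,0,0,0,0,50],[1,0,0,0,0,0,50],[1,0,0,0,0,0,50]]'
```

```text
time: 22.7
tcp_pos: [0.5733, -0.0991, 0.0062]
eef_rot: [-0.002, -0.566, 0.824, 0.0]
force: [-6.5, -12.4, 9.1]
grip_width: 0.05
time: 23.0
tcp_pos: [0.5734, -0.0991, 0.0061]
eef_rot: [-0.003, -0.566, 0.824, 0.001]
force: [-8.5, -12.9, 11.7]
grip_width: 0.0503
time: 23.3
tcp_pos: [0.5734, -0.0992, 0.006]
eef_rot: [-0.003, -0.566, 0.824, 0.001]
force: [-10.4, -10.6, 12.9]
grip_width: 0.0498
```

Blocked in x and y (about 10 N each). I retreat straight back, lift and clear the view.

```bash
python3 -m creep '[[-4,-6,0,0,0,0,50],[-9,-18,0,0,0,0,50],[-15,-35,0,0,0,0,50],[-15,-40,45,0,0,0,50],[-15,-40,95,0,0,0,50],[-15,-40,145,0,0,0,50],[-30,-80,175,0,0,0,50],[-50,-125,175,0,0,0,50],[-70,-170,175,0,0,0,50],[-90,-215,175,0,0,0,50]]'; python3 -m creep '[[-20,-45,0,0,0,0,50],[-40,-90,0,0,0,0,50],[-50,-120,0,0,0,0,50],[-50,-120,0,0,0,0,50]]'; python3 - <<'E'
from h import *
im,_=shot("top","top7.png"); shot("side","side7.png")
cv2.imwrite("pics/c7.png",cv2.resize(im[140:260,230:390,::-1],None,fx=5,fy=5,interpolation=cv2.INTER_CUBIC))
hsv=cv2.cvtColor(im,cv2.COLOR_RGB2HSV); h,s,v=cv2.split(hsv)
br=((h<15)&(s>120)&(v>80)).astype(np.uint8); br[:120]=0; br[300:]=0; br[:,:240]=0; br[:,420:]=0
for c in cv2.findContours(br,0,cv2.CHAIN_APPROX_NONE)[0]:
    if cv2.contourArea(c)<150: continue
    P=(ray("top",c.reshape(-1,2),.028)[:,:2]*1000).astype(np.float32); print(cv2.minAreaRect(P),cv2.minEnclosingCircle(P))
E
```

```text
time: 24.3
tcp_pos: [0.4863, -0.3144, 0.1818]
eef_rot: [0.001, -0.567, 0.824, -0.0]
force: [0.6, -0.6, 0.5]
grip_width: 0.0499
time: 24.7
tcp_pos: [0.4351, -0.4362, 0.1806]
eef_rot: [-0.0, -0.565, 0.825, 0.0]
force: [-0.2, -0.3, 0.2]
grip_width: 0.0504
((589.5855712890625, 61.06577682495117), (76.40552520751953, 111.4566421508789), 1.394295334815979) ((589.9229736328125, 61.124202728271484), 66.00741577148438)
((590.0637817382812, -52.263423919677734), (73.1816177368164, 75.93455505371094), 88.81099700927734) ((590.90625, -52.32382583618164), 38.82725143432617)
```

View pics/c7.png

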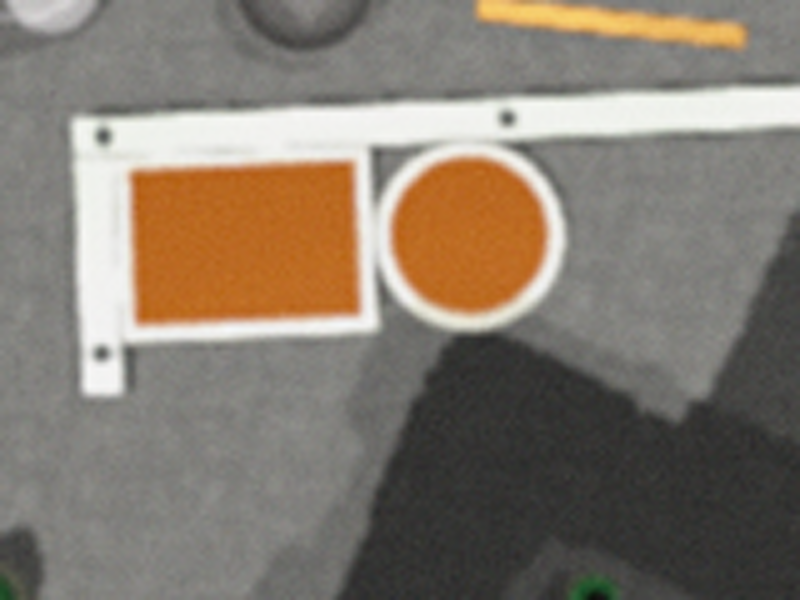

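View pics/side7.png

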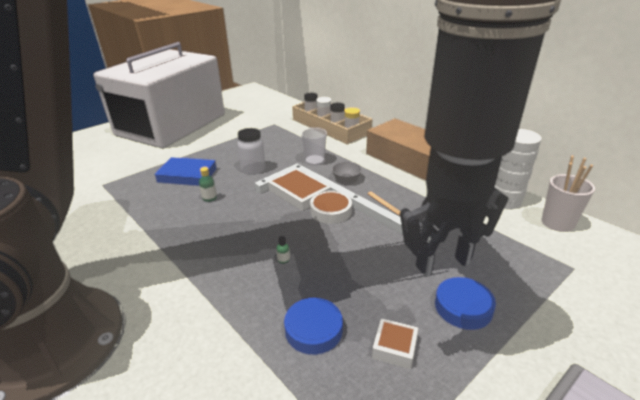

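The tray at crop (250,245) is flush in the corner and parallel to the fence (1.39° against 1.37°). The disc at (472,236) meets both the tray side at x≈378 and the bar at y≈143. Everything else stands where it was.

```bash
python3 -c "
from plant import env
print(env.sign_off())"
```

```text
the job is handed in; nothing more can be done
None
```

Both moulds are in place and the job is handed in, at about 25 s of the 72 s allowed. I pushed with both opened fingertips along the table throughout.

1. **Rectangular mould:** I pushed it square onto the long bar and slid it along to the short bar, where it stopped at 19 N. I then pressed it once more against the long bar at about 10 N.
2. **Round mould:** I held it between the two fingertips and pushed it diagonally until it was blocked in both directions, at about 10 N each way.

| Last picture, arm clear | Measured | Target |
|---|---|---|
| Rectangular mould centre (mm) | (589.6, 61.1) | (589.3, 60.3) |
| Rectangular mould angle | 1.39° | about 1.37° (fence) |
| Round mould centre (mm) | (590.1–590.9, -52.3) | (591.4, -52.7) |

- **Distance between the moulds:** the centres are 113.3 mm apart along the long bar, against 113 mm for touching.
- **Round mould against the long bar:** the camera reads it 0.5–1.3 mm short in x, which is within the 2 mm calibration. The rising push force with no movement is what shows contact there.
- **Everything else:** in the last views the bystanders and the blue look-alikes show no movement. I checked those by eye only. Except for the small mould, whose position held when measured again partway through, I did not measure them a second time.

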